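Clamp a dental cast with a ratchet wrench

ROBOT

A 6-joint arm with a two-finger parallel gripper is mounted at the origin on the work surface. World frame = base frame: x ahead of the robot, y to its left, z up, the work surface at z = 0. Lengths are in m, angles in rad, forces in N, time in s.
With the tool pointing down it reaches from about 0.25 to 0.775 m from the base axis. Payload 4 kg.
Tool frame: the origin (TCP) lies on the mounting face of the last link; the fingertips stand 199 mm ahead of it and the grasp point (between the pads) lies 180 mm ahead of it; z points along the fingers, y is the direction in which the jaws open and shut (so a half turn about z gives the same grasp; the last joint's range is limited). The gripper opens to 94 mm and grips with 3 to 60 N. Pads are 16 mm wide; open, the fingers measure 119 mm over their backs; the gripper's body (75 mm by 177 mm) begins 78 mm behind the grasp point.
Start: joints at [-1.341, 0.087, 1.371, -0, 1.684, -0.103], TCP at [0.18, -0.52, 0.405] pointing down, gripper open.
Joint ranges: [-3.1, 3.1], [-0.76, 2.03], [0.27, 2.55], [-1.08, 4.22], [0.17, 2.65], [-2.57, 2.57]. Speed limits (rad/s): [2.79, 2.79, 3.14, 3.14, 3.14, 3.14].

INTERFACE

Orientations are given as a 3x3 rotation matrix whose columns are the frame's x, y, z axes.
In Python, from cell import manip gives the robot as it stands.
- The arm moves only by the tool apply_moves, never from a script. Its argument "increments" is a list of rows, each an object with "travel": the shift along the tool's x, y, z in cm, a list of three; "dr": the turn, a rotation vector about the tool's x, y, z in rad, a list of three; "gripper": the opening, from 0 (shut) to 1 (fully open). A call has 1 to 20 rows; each row shifts and turns the pose as measured when the row begins, along the tool's axes as they then stand; what a row does not reach is not made up. A row lasts 1/12 s, in which the tool goes at most 41.7 mm and 7.16 degrees, less where a joint would pass 70% of its speed; a pose out of reach is approached as far as the arm can. A call is refused whole if a number of a shift passes 4.17 or a number of a turn 0.125, either way. A call with a gripper value outside its range is refused whole. The fingers move at their own pace and stop on an object; "squeeze" is the grip in N (left out, the last holds). Time passes only in rows, so rows that do not move let the fingers close. It gives the time, the measured TCP pose, the force and the opening at its end, in the units of the state.
- manip.read_state(): the state, without advancing time (a new reading comes with each control period).
- manip.camera(name): name is "side" or "top" or "wrist"; returns the picture (420x560x3 uint8, red, green, blue); there is no depth.
- manip.calibration(name): a dict with "intrinsics" (3x3 intrinsics, pixels), "distortion" ([k1, k2, p1, p2, k3] as OpenCV has them; the pictures are not rectified), "world_to_cam" (4x4, takes a point from world to camera coordinates). Camera axes: x right, y down, z forward; pixel columns grow to the right and rows downward; lengths in m; the calibration is good to about 2 mm. A picture is of the moment at which its call begins: read the wrist's pose just before it. calibration takes no time and is no camera call; for the wrist camera it gives the pose at the moment of the call.
- manip.close_job(): hands the job in, once; it reports no verdict.
The state is a dict: "time_s": time; "joint_positions": joint angles; "qvel": joint speeds; "tau": joint torques, N m; "tcp_pos": TCP position; "eef_rot": TCP orientation; "force": force on the tool from outside, world axes, zero at the start; "ft_torque": the same for the moment, N m; "width": finger opening in m.
Only numpy, scipy, OpenCV 4.12 (cv2) and the standard library are available. Lean on these libraries where they do the work, as an engineer would, in place of code of your own. Each camera call takes 0.05 s, during which the arm holds its last target. There are 200 camera calls.

TASK

Hang the orange jaw cover over the steel rail of the model holder, fully down near the middle of the rail, and let go of it. Then swing the red-handled ratchet wrench back and forth (clockwise drives, the way back slips) until the jaw has pushed the tan cast up against the cover and clamps it firmly, the springs of its pad clearly pressed in by some 3 mm or more. Keep the cast flat on the holder and leave everything else on the bench where it is.

Things in the scene. Friction and masses are not known exactly. Their poses are not given: they have to be found in the camera images.
- holder: the model holder, bolted down: grey base plate 170 (its x) x 300 (its y) x 20 mm high; origin = centre of its underside on the bench, z up. Along its +y: ratchet wheel at y -85, blue moving jaw, plaster model, steel rail at y +115. Everything on it turns with it
- bar_mid (a point): middle of the top edge of the fixed steel rail (a flat horizontal bar), 70 mm above the bench. The rail runs along the holder's x, is 10 mm thick (holder's y) and 36 mm tall, 114 mm clear between two posts that stand 3 mm higher. Frame axes = the holder's
- saddle: loose orange jaw cover, an upside-down U, 70 g: 70 mm long (its x), 28 wide (its y), legs 5 thick with an 18 mm slot between, on top a gripping fin 50 long (x), 12 thick (y). Origin: centre of the plane of the legs' undersides; slot roof at z 34, deck top (foot of the fin) z 40, fin top z 66. Starts upright on the bench left or right of the holder. Fully down, its origin is 34 below bar_mid
- model: the plaster dental cast to be clamped: tan block 75 mm (holder's x) x 60 (holder's y) x 40 high with a row of cream teeth, 50 high over all, about 0.3 kg, standing loose on the holder's base plate between pad and rail, 20 to 25 mm short of the rail. Origin: centre of its underside. The jaw pushes it along
- wheel_axis (a point): centre of the ratchet wheel, on its upright axis, at the mid-height of the wrench handle (60 mm above the bench). The wheel has 20 clicks a turn (0.314 rad), so up to 0.31 rad of a stroke is lost before the wrench bites; 4 to 6 N at the grip drives it, under 1 N swings it back
- wrench_grip (a point): middle of the wrench's red grip, 115 mm from the wheel axis. The grip is 18 mm wide, 16 tall, 72 long (from 83 to 155 mm from the axis), its centre 60 mm above the bench; below it is free space down to the bench
- wrench (a joint): angle of the ratchet wrench (rad), which stays on the wheel and swings level between stops at -0.75 and +0.75. At 0 the handle points along the holder's -y; grows clockwise seen from above (when positive the grip lies towards the holder's -x). Clockwise drives the wheel and jaw; anticlockwise it slips freely
- jaw (a joint): travel of the blue jaw towards the rail (m), 0 at the start, 0.010 per rad that the wheel turns; it stays where it is left. With model and saddle of these sizes it closes up at about 0.025, where the pad's springs begin to give
- pad (a joint): how far the aluminium pad on the front of the jaw (90 x 30 mm, on two coil springs) is pressed back into the jaw (m): 0 free, 0.008 bottomed; 3 N per mm
- pad_face (a point): middle of the pad's front face, which pushes the model (44 mm above the bench)
- spare_model: blue-grey plaster dental cast, the same shape as model, standing on the bench; it and the saddle may have changed places. Origin: centre of its underside
- jar: closed jar with blue lid, 70 dia x 85 high
- bowl: green mixing bowl, 120 dia x 65 high
- tray: white divided tray, 140 x 200 x 30
- spatula: spatula lying on the bench
- brush: brush lying on the bench
- cup: steel cup, 70 dia x 90 high
Things that resemble listed ones, but are neither listed nor needed, are in the scene too. Several things look just like the saddle: the one meant starts farthest to the robot's left.

How it is judged:
On the way, in this order (a step that is already met when the one before it is completed fails the run):
1. the orange cover hangs fully down over the rail, let go (x of saddle in the frame of bar_mid between -0.018 and 0.018 m and y of saddle in the frame of bar_mid between -0.007 and 0.007 m and z of saddle in the frame of bar_mid between -0.039 and -0.031 m and angle between saddle's own z axis and vertical below 0.12 rad and angle between the x axis of saddle and the x axis of bar_mid, either way round below 0.15 rad and contact force between the fingers and saddle below 0.3 N), for 0.3 s.
2. the cast is clamped between pad and cover (value of joint pad above 0.002 m and contact force between model and saddle above 4 N and angle between model's own z axis and vertical below 0.08 rad and z of model in the frame of holder between 0.017 and 0.026 m), for 0.2 s.
At the end, for the whole second after the job is handed in: Cover fully down over the rail (height within 3 to 5 mm, within 18 mm of the middle, upright within 0.12 rad, in line within 0.15 rad), cast flat on the base plate and clamped against it: pad springs pressed in over 2 mm, over 4 N between cast and cover, all at rest (all of step 2 and x of saddle in the frame of bar_mid between -0.018 and 0.018 m and y of saddle in the frame of bar_mid between -0.007 and 0.007 m and z of saddle in the frame of bar_mid between -0.039 and -0.031 m and angle between saddle's own z axis and vertical below 0.12 rad and angle between the x axis of saddle and the x axis of bar_mid, either way round below 0.15 rad and linear speed of each of saddle, model below 0.02 m/s); the robot touches nothing.
It fails at once if the cast tips or is lifted off (angle between model's own z axis and vertical above 0.35 rad or height (world z) of model above 0.06 m).
It fails at once if another thing on the bench is disturbed (moved more than 3 cm) (distance of any of spare_model, jar, bowl, tray, spatula, brush, cup from where it was at the start of the episode above 0.03 m).
It also fails if it takes over 72 s, if anything falls off the work surface, if the arm or the gripper's body presses on something with over 40 N, if the wrist force passes 120 N, or if a joint passes its speed limit or range.

## Working session

There is one attempt and no reset: what is moved stays moved. The work goes in short steps, Python scripts to look and compute and a tool call to move; the robot and the scene stay as the last step left them, time stands still between calls to the robot, and variables do not carry over. Pictures are saved under pics/ and viewed, about 8 in all and at most 12, crops included, and the job is handed in when it is done.

Besides the shell and the picture viewer there is one more tool, called after "Emit:" as name(argument=value, ...), one argument or row to a line, values as JSON. apply_moves: Moves the arm, as the interface text tells. Its arguments: {"type":"object","properties":{"increments":{"type":"array"},"squeeze":{"type":"number"}},"required":["increments"]}

```bash
ls; mkdir -p pics
cat > h.py <<'E'
import numpy as np, cv2
from cell import manip
def shot(n,f):
    c=manip.calibration(n); im=manip.camera(n); cv2.imwrite('pics/'+f,cv2.cvtColor(im,cv2.COLOR_RGB2BGR)); return im,c
def ray(c,uv):
    K=np.array(c['intrinsics']);D=np.array(c['distortion']);T=np.array(c['world_to_cam'])
    p=cv2.undistortPoints(np.array(uv,float).reshape(-1,1,2),K,D).reshape(-1,2)
    d=np.c_[p,np.ones(len(p))]@T[:3,:3]; o=-T[:3,:3].T@T[:3,3]
    return o,d
def onz(c,uv,z):
    o,d=ray(c,uv); return o+d*((z-o[2])/d[:,2])[:,None]
def proj(c,P):
    K=np.array(c['intrinsics']);D=np.array(c['distortion']);T=np.array(c['world_to_cam'])
    return cv2.projectPoints(np.array(P,float).reshape(-1,1,3),cv2.Rodrigues(T[:3,:3])[0],T[:3,3],K,D)[0].reshape(-1,2)
E
python3 - <<'E'
from h import *
np.set_printoptions(precision=3,suppress=True)
for n in ['top','side']:
    im,c=shot(n,n+'0.png'); T=np.array(c['world_to_cam']); print(n,-T[:3,:3].T@T[:3,3]);print(T[:3,:3])
print(manip.read_state())
E
```

```text
pics
top [ 0.381 -0.065  1.394]
[[-0.001 -1.    -0.008]
 [-0.99   0.002 -0.144]
 [ 0.144  0.008 -0.99 ]]
side [0.38  1.126 0.991]
[[-0.99  -0.139 -0.017]
 [-0.071  0.603 -0.794]
 [ 0.121 -0.785 -0.607]]
{'time_s': 0.1, 'joint_positions': array([-1.341,  0.088,  1.372, -0.   ,  1.684, -0.103]), 'qvel': array([-0.001, -0.002, -0.004, -0.   ,  0.   ,  0.   ]), 'tau': array([  0.002, -34.125, -30.33 ,   0.072,   0.03 ,  -0.   ]), 'tcp_pos': array([ 0.18 , -0.52 ,  0.404]), 'eef_rot': array([[ 0.945,  0.327, -0.   ],
       [ 0.327, -0.945,  0.002],
       [ 0.   , -0.002, -1.   ]]), 'force': array([ 0.512,  0.299, -0.181]), 'ft_torque': array([-0.018,  0.001,  0.034]), 'width': 0.09403791569044526}
```

View pics/top0.png

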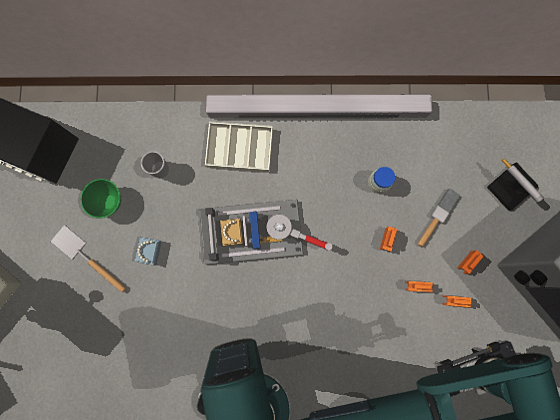

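View pics/side0.png

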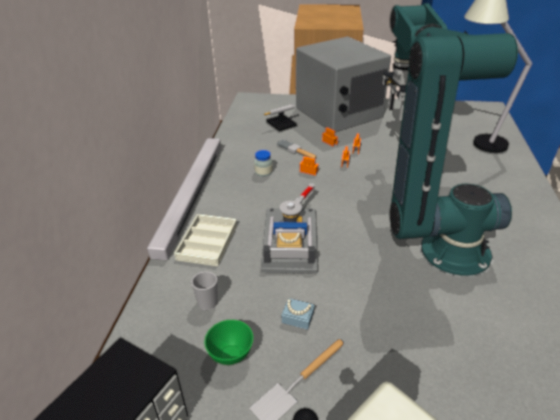

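Both views show four orange covers in the top picture: (389,238), (420,287), (459,301) and (471,262). The robot's left is image left, so the one meant is (389,238). The holder is at about (250,232), with its rail at the left end (209,236), wheel at (279,226) and grip at (318,242).

Run:
```python
from h import *
np.set_printoptions(precision=4,suppress=True)
im=cv2.cvtColor(cv2.imread('pics/top0.png'),cv2.COLOR_BGR2RGB); c=manip.calibration('top')
hsv=cv2.cvtColor(im,cv2.COLOR_RGB2HSV)
m=cv2.inRange(hsv,(5,190,120),(17,255,255))
n,l,s,ce=cv2.connectedComponentsWithStats(m)
for i in range(1,n):
    if s[i,4]>30:
        pts=np.argwhere(l==i)[:,::-1].astype(np.float32); print(ce[i],s[i,4],onz(c,[ce[i]],.045),cv2.minAreaRect(pts)[1:])
print('grip,wheel',onz(c,[(318,242),(279,226)],.06))
print('rail ends',onz(c,[(212,208),(212,264)],.07), np.array(c['intrinsics'])[0,0])
a=cv2.resize(im[190:280,185:425],None,fx=3.3,fy=3.3,interpolation=cv2.INTER_CUBIC)
cv2.imwrite('pics/crop1.png',a[:,:,::-1])
w,cw=shot('wrist','w0.png'); T=np.array(cw['world_to_cam']);print(-T[:3,:3].T@T[:3,3],T[:3,:3],cw['intrinsics'][0][0])
```

```text
[388.1743 238.3945] 218 [[ 0.4948 -0.3998  0.045 ]] ((11.13398551940918, 23.070903778076172), 15.5241117477417)
[470.7801 261.0177] 282 [[ 0.4274 -0.6409  0.045 ]] ((12.493901252746582, 24.67545509338379), 38.65980911254883)
[419.0995 286.0314] 191 [[ 0.3552 -0.4851  0.045 ]] ((8.0, 23.0), 90.0)
[457.9083 301.1009] 218 [[ 0.3115 -0.5962  0.045 ]] ((27.737192153930664, 8.885866165161133), 4.763641834259033)
grip,wheel [[ 0.4833 -0.1905  0.06  ]
 [ 0.5306 -0.0765  0.06  ]]
rail ends [[0.5831 0.1204 0.07  ]
 [0.4194 0.1175 0.07  ]] 455.99874462188797
[ 0.2472 -0.4972  0.3854] [[ 0.326  -0.9454 -0.0018]
 [-0.9168 -0.3166  0.2434]
 [-0.2307 -0.0777 -0.9699]] 378.7811914455774
```

View pics/crop1.png

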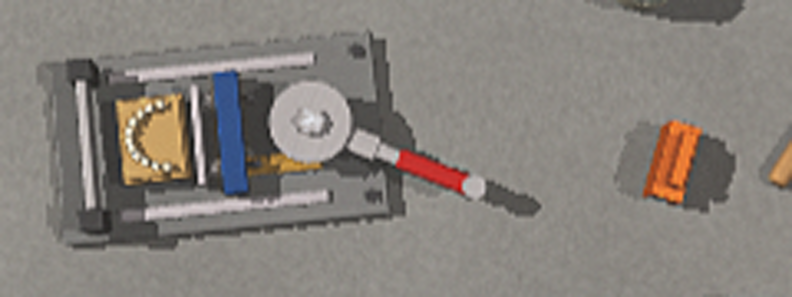

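The close crop confirms an orange cover with a fin at (672,160), and no other orange cover lies farther left. The holder is yawed about +0.11, and the wrench stands at about +0.5. Next I move over the cover.

Emit:
apply_moves(
  increments=[
    {"travel": [3.7, -0.1, 0.6], "dr": [0, 0, 0], "gripper": 1},
    {"travel": [3.7, -0.1, 0.6], "dr": [0, 0, 0], "gripper": 1},
    {"travel": [3.7, -0.1, 0.6], "dr": [0, 0, 0], "gripper": 1},
    {"travel": [3.7, -0.1, 0.6], "dr": [0, 0, 0], "gripper": 1},
    {"travel": [3.7, -0.1, 0.6], "dr": [0, 0, 0], "gripper": 1},
    {"travel": [3.7, -0.1, 0.6], "dr": [0, 0, 0], "gripper": 1},
    {"travel": [3.7, -0.1, 0.6], "dr": [0, 0, 0], "gripper": 1},
    {"travel": [3.7, -0.1, 0.6], "dr": [0, 0, 0], "gripper": 1},
    {"travel": [3.7, -0.1, 0.6], "dr": [0, 0, 0], "gripper": 1},
    {"travel": [0, 0, 0], "dr": [0, 0, 0.114], "gripper": 1},
    {"travel": [0, 0, 0], "dr": [0, 0, 0.114], "gripper": 1},
    {"travel": [0, 0, 0], "dr": [0, 0, 0.114], "gripper": 1},
    {"travel": [0, 0, 0], "dr": [0, 0, 0.114], "gripper": 1},
    {"travel": [0, 0, 0], "dr": [0, 0, 0.114], "gripper": 1},
    {"travel": [0, 0, 0], "dr": [0, 0, 0], "gripper": 1},
  ],
)

```text
time_s: 1.4
tcp_pos: [0.5067, -0.3963, 0.3351]
eef_rot: [[0.965, -0.264, -0.013], [-0.263, -0.965, 0.012], [-0.016, -0.008, -1.0]]
force: [-1.1, 0.9, -0.4]
width: 0.0939
```

Run:
```python
from h import *
np.set_printoptions(precision=4,suppress=True)
s=manip.read_state();print(s['tcp_pos'],s['eef_rot'])
im,c=shot('wrist','w1.png'); 
print(-np.array(c['world_to_cam'])[:3,:3].T@np.array(c['world_to_cam'])[:3,3])
```

```text
[ 0.5067 -0.3963  0.3351] [[ 0.9646 -0.2635 -0.013 ]
 [-0.2634 -0.9646  0.0121]
 [-0.0157 -0.0082 -0.9998]]
[ 0.5754 -0.4152  0.3157]
```

View pics/w1.png

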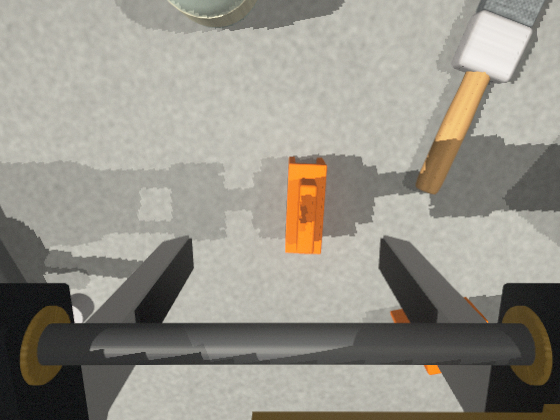

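The wrist view shows the cover at (306,205), nearly in line with the tool, and the brush and jar are clear of it. I'll zoom in to get the fin's top edges.

Run:
```python
from h import *
im=cv2.imread('pics/w1.png')
cv2.imwrite('pics/crop2.png',cv2.resize(im[150:262,270:345],None,fx=5,fy=5,interpolation=cv2.INTER_NEAREST))
```

```text
(no output)
```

View pics/crop2.png

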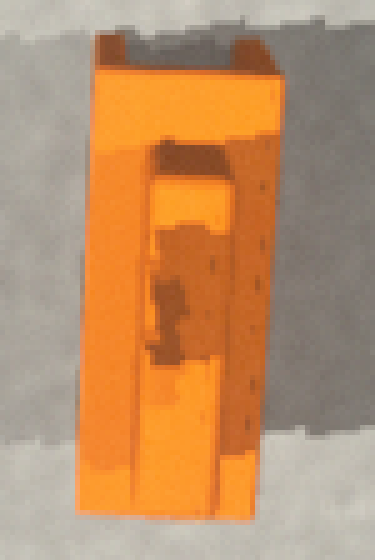

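```bash
cat > g.py <<'E'
from h import *
np.set_printoptions(precision=4,suppress=True)
def quad(c,pts,z):
    P=onz(c,pts,z)[:,:2]; tl,tr,br,bl=P
    ax=(tl+tr-bl-br)/2; print('z',z,'centre',P.mean(0),'len',np.linalg.norm(ax),'wid',np.linalg.norm((tr+br-tl-bl)/2),'yaw',np.arctan2(ax[1],ax[0])); return P.mean(0)
def rel(p,s):
    R=np.array(s['eef_rot']); print('tool shift to axis (cm)',100*(R.T@np.r_[p-s['tcp_pos'][:2],0]))
E
python3 - <<'E'
from g import *
c=manip.calibration('wrist'); s=manip.read_state(); f=lambda L:[(270+x/5-.5,150+y/5-.5) for x,y in L]
quad(c,f([(95,70),(284,75),(255,520),(77,513)]),.04)
p=quad(c,f([(149,180),(232,181),(211,516),(133,510)]),.066)
rel(p,s); print(s['tcp_pos'],s['eef_rot'],s['qvel'])
E
```

```text
z 0.04 centre [ 0.4965 -0.4062] len 0.0697601490423505 wid 0.027724582134994204 yaw -0.3012540120666021
z 0.066 centre [ 0.497  -0.4058] len 0.04800633003232785 wid 0.011102015568776526 yaw -0.3030069673976151
tool shift to axis (cm) [-0.6898  1.1684  0.0009]
[ 0.5067 -0.3963  0.3349] [[ 0.9656 -0.2599 -0.0131]
 [-0.2597 -0.9656  0.0124]
 [-0.0158 -0.0086 -0.9998]] [-0.0042 -0.0033  0.0009  0.0013  0.0022 -0.0468]
```

Both faces match the given sizes (70 x 28 and 48 x 11), with the centre at (0.497,-0.406) and yaw -0.30. I align and descend.

Emit:
apply_moves(
  increments=[
    {"travel": [-0.6, 1.1, 0], "dr": [-0.009, 0.016, 0.04], "gripper": 1},
    {"travel": [0, 0, 0], "dr": [0, 0, 0], "gripper": 0.6},
    {"travel": [0, 0, 2.5], "dr": [0, 0, 0], "gripper": 0.6},
    {"travel": [0, 0, 2.5], "dr": [0, 0, 0], "gripper": 0.6},
    {"travel": [0, 0, 0], "dr": [0, 0, 0], "gripper": 0.6},
    {"travel": [0, 0, 0], "dr": [0, 0, 0], "gripper": 0.6},
  ],
)

```text
time_s: 1.95
tcp_pos: [0.4957, -0.4084, 0.2859]
eef_rot: [[0.955, -0.295, 0.004], [-0.295, -0.955, -0.006], [0.006, 0.005, -1.0]]
force: [-0.2, -0.5, 1.1]
width: 0.0644
```

Run:
```python
from g import *
s=manip.read_state();rel(np.array([.4967,-.406]),s);print(s['tcp_pos'],s['eef_rot'],np.arctan2(s['eef_rot'][1,0],s['eef_rot'][0,0]))
```

```text
tool shift to axis (cm) [ 0.0218 -0.2529 -0.001 ]
[ 0.4957 -0.4084  0.2859] [[ 0.9554 -0.2954  0.0044]
 [-0.2953 -0.9554 -0.0061]
 [ 0.006   0.0045 -1.    ]] -0.2998158114959015
```

Emit:
apply_moves(
  increments=[
    {"travel": [0, -0.25, 0], "dr": [0.0045, -0.006, 0], "gripper": 0.6},
    {"travel": [0, 0, 2.1], "dr": [0, 0, 0], "gripper": 0.6},
    {"travel": [0, 0, 1.7], "dr": [0, 0, 0], "gripper": 0.6},
    {"travel": [0, 0, 0], "dr": [0, 0, 0], "gripper": 0.6},
    {"travel": [0, 0, 0], "dr": [0, 0, 0], "gripper": 0.6},
  ],
)

```text
time_s: 2.37
tcp_pos: [0.4974, -0.4074, 0.2554]
eef_rot: [[0.956, -0.294, 0.008], [-0.294, -0.956, -0.007], [0.009, 0.004, -1.0]]
force: [0.4, -1.1, 0.5]
width: 0.0561
```

Emit:
apply_moves(
  increments=[
    {"travel": [0, -0.1, 0.9], "dr": [0.004, -0.008, 0], "gripper": 0.6},
    {"travel": [0, 0, 0.3], "dr": [0, 0, 0], "gripper": 0.6},
    {"travel": [0, 0, 0], "dr": [0, 0, 0], "gripper": 0.6},
  ],
)

```text
time_s: 2.62
tcp_pos: [0.4988, -0.4071, 0.2473]
eef_rot: [[0.956, -0.294, 0.006], [-0.294, -0.956, -0.004], [0.007, 0.003, -1.0]]
force: [-0.1, 0.3, 0.0]
width: 0.0562
```

Emit:
apply_moves(
  increments=[
    {"travel": [-0.15, -0.05, 0.5], "dr": [0, 0, 0], "gripper": 0.6},
    {"travel": [0, 0, 0], "dr": [0, 0, 0], "gripper": 0.0},
    {"travel": [0, 0, 0], "dr": [0, 0, 0], "gripper": 0.0},
    {"travel": [0, 0, 0], "dr": [0, 0, 0], "gripper": 0.0},
    {"travel": [0, 0, 0], "dr": [0, 0, 0], "gripper": 0.0},
    {"travel": [0, 0, 0], "dr": [0, 0, 0], "gripper": 0.0},
    {"travel": [0, 0, 0], "dr": [0, 0, 0], "gripper": 0.0},
  ],
  squeeze=20,
)

```text
time_s: 3.2
tcp_pos: [0.4978, -0.4064, 0.2441]
eef_rot: [[0.956, -0.294, 0.008], [-0.294, -0.956, -0.007], [0.009, 0.004, -1.0]]
force: [-0.5, 0.5, 0.3]
width: 0.0201
```

Emit:
apply_moves(
  increments=[
    {"travel": [0, 0, 0], "dr": [0, 0, 0], "gripper": 0.0},
    {"travel": [0, 0, 0], "dr": [0, 0, 0], "gripper": 0.0},
    {"travel": [0, 0, 0], "dr": [0, 0, 0], "gripper": 0.0},
  ],
)

```text
time_s: 3.45
tcp_pos: [0.4978, -0.4064, 0.2441]
eef_rot: [[0.956, -0.294, 0.008], [-0.294, -0.956, -0.007], [0.009, 0.004, -1.0]]
force: [-0.3, 0.1, -0.2]
width: 0.0121
```

Emit:
apply_moves(
  increments=[
    {"travel": [0, 0, -2], "dr": [0, 0, 0], "gripper": 0},
    {"travel": [0, 0, -3.5], "dr": [0, 0, 0], "gripper": 0},
    {"travel": [0, 0, -3.5], "dr": [0, 0, -0.08], "gripper": 0},
    {"travel": [0, 0, -3.5], "dr": [0, 0, -0.08], "gripper": 0},
    {"travel": [0, 0, -1.5], "dr": [0, 0, -0.08], "gripper": 0},
    {"travel": [0, 0, 0], "dr": [0, 0, -0.08], "gripper": 0},
    {"travel": [0, 0, 0], "dr": [0, 0, -0.08], "gripper": 0},
    {"travel": [0, 0, 0], "dr": [0, 0, 0], "gripper": 0},
  ],
)

```text
time_s: 4.12
tcp_pos: [0.4963, -0.4052, 0.3869]
eef_rot: [[0.993, 0.12, 0.002], [0.12, -0.993, -0.001], [0.002, 0.001, -1.0]]
force: [0.2, 0.3, -0.2]
width: 0.0118
```

Emit:
apply_moves(
  increments=[
    {"travel": [-0.1, -2, 0], "dr": [0, 0, 0], "gripper": 0},
    {"travel": [-0.2, -4, 0], "dr": [0, 0, 0], "gripper": 0},
    {"travel": [-0.2, -4, 0], "dr": [0, 0, 0], "gripper": 0},
    {"travel": [-0.2, -4, 0], "dr": [0, 0, 0], "gripper": 0},
    {"travel": [-0.2, -4, 0], "dr": [0, 0, 0], "gripper": 0},
    {"travel": [-0.2, -4, 0], "dr": [0, 0, 0], "gripper": 0},
    {"travel": [-0.2, -4, 0], "dr": [0, 0, 0], "gripper": 0},
    {"travel": [-0.2, -4, 0], "dr": [0, 0, 0], "gripper": 0},
    {"travel": [-0.2, -4, 0], "dr": [0, 0, 0], "gripper": 0},
    {"travel": [-0.2, -4, 0], "dr": [0, 0, 0], "gripper": 0},
    {"travel": [-0.2, -4, 0], "dr": [0, 0, 0], "gripper": 0},
    {"travel": [-0.2, -4, 0], "dr": [0, 0, 0], "gripper": 0},
    {"travel": [-0.2, -4, 0], "dr": [0, 0, 0], "gripper": 0},
    {"travel": [-0.1, -1.5, 0], "dr": [0, 0, 0], "gripper": 0},
    {"travel": [0, 0, 0], "dr": [0, 0, 0], "gripper": 0},
    {"travel": [0, 0, 0], "dr": [0, 0, 0], "gripper": 0},
  ],
)

```text
time_s: 5.45
tcp_pos: [0.4091, 0.1226, 0.376]
eef_rot: [[0.997, 0.08, -0.009], [0.08, -0.997, 0.005], [-0.009, -0.005, -1.0]]
force: [0.9, -0.3, -1.5]
width: 0.0123
```

Run:
```python
from g import *
s=manip.read_state();print(s['tcp_pos'],s['eef_rot'],s['width'])
im,c=shot('wrist','w2.png')
```

```text
[0.4091 0.1226 0.376 ] [[ 0.9968  0.0797 -0.0094]
 [ 0.0798 -0.9968  0.0045]
 [-0.009  -0.0053 -0.9999]] 0.01226856314582453
```

View pics/w2.png

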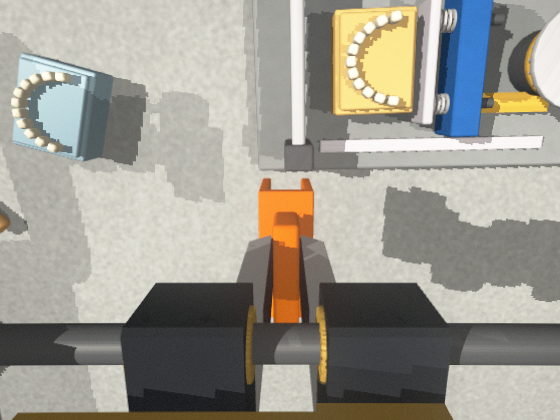

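The wrist view shows the rail as a bright bar near column 298 from row 0 to 140, with the near post at (299,155). The held cover lines up with it almost exactly. I fit the rail next.

Run:
```python
from g import *
c=manip.calibration('wrist'); s=manip.read_state()
im=cv2.imread('pics/w2.png'); g=cv2.cvtColor(im,cv2.COLOR_BGR2GRAY).astype(int)
for r in (5,40,80,120,136,140,144,168): print(r,g[r,282:316])
print('col',g[130:180,299])
m=(g[:,280:320]>195)
L=[];Rr=[]
for r in range(3,136,3):
    x=np.flatnonzero(m[r]); 
    if len(x): L.append((280+x[0]-.5,r));Rr.append((280+x[-1]+.5,r))
for e in (L,Rr):
    P=onz(c,e,.07); f=np.polyfit(P[:,0],P[:,1],1); print('y=',f,'yaw',np.arctan(f[0]),P[[0,-1]])
print(onz(c,[(299,142)],.07))
```

```text
5 [163 160 164 160 157 161 159 163 213 236 242 244 245 245 243 242 239 236
 235 227 205 169 163 131 118 120 120 117 119 118 115 116 118 119]
40 [164 162 162 159 160 163 161 159 178 230 241 244 245 246 245 245 242 239
 239 234 212 181 153 127 117  99  92  91  90  92  90  89  90  89]
80 [164 164 160 162 164 163 163 165 156 207 237 243 245 245 244 244 243 241
 239 238 224 190 149 123 119 119 117  96  94  92  91  91  94  91]
120 [159 159 162 158 158 160 158 158 159 164 227 240 244 244 243 242 243 241
 240 240 232 204 161 172 181 137 117 114 117 117 117 120 118 117]
136 [161 159 161 158 160 161 160 162 160 165 218 238 243 243 243 242 243 241
 238 239 233 209 168 136 120 117 117 116 119 118 119 119 117 118]
140 [161 160 149 112  87  74  78  75  73 102 206 237 241 244 242 243 243 241
 240 239 235 211 170 100  63  64  64  77 109 119 118 117 117 117]
144 [156 157 122  92  75  78  75  79  76  77 151 188 194 199 199 196 196 194
 192 189 163 130 107  82  73  72  76  81  78  75  96 115 116 117]
168 [163 163 136 119 118 119 120 119 117 118 117 120 120 118 118 116 117 118
 119 120 122 119 117 119 121 123 118 118 115 104  96  94 106 110]
col [242 240 241 241 241 241 241 242 241 242 241 242 240 242 194 112 109 116
 120 120 120 121 119 120 116 118 115 120 117 117 117 118 120 119 117 117
 119 117 118 117 104 171 212 213 213 212 213 213 211 211]
y= [0.0989 0.0773] yaw 0.09853250369478973 [[0.5477 0.1315 0.07  ]
 [0.4589 0.1228 0.07  ]]
y= [0.101  0.0675] yaw 0.10061921603879825 [[0.5483 0.1226 0.07  ]
 [0.4596 0.1139 0.07  ]]
[[0.4541 0.1168 0.07  ]]
```

The rail fit gives yaw 0.0996, a width of about 9.5 mm and a middle of about (0.509,0.123). Stepping 200 mm back along the holder's y lands within 2 mm of the wheel measured from the top camera. I move over the rail.

Emit:
apply_moves(
  increments=[
    {"travel": [0, 0, 0], "dr": [-0.005, 0.009, -0.02], "gripper": 0},
    {"travel": [3.2, 0.3, 0], "dr": [0, 0, 0], "gripper": 0},
    {"travel": [3.2, 0.3, 0], "dr": [0, 0, 0], "gripper": 0},
    {"travel": [3.2, 0.3, 0], "dr": [0, 0, 0], "gripper": 0},
    {"travel": [0, 0, 0], "dr": [0, 0, 0], "gripper": 0},
    {"travel": [0, 0, 0], "dr": [0, 0, 0], "gripper": 0},
  ],
)

```text
time_s: 6.0
tcp_pos: [0.5102, 0.1136, 0.3725]
eef_rot: [[0.996, 0.088, -0.003], [0.088, -0.996, -0.004], [-0.003, 0.004, -1.0]]
force: [-0.0, 0.2, -1.4]
width: 0.012
```

```bash
cat > st.py <<'E'
from g import *
import sys
s=manip.read_state();R=s['eef_rot'];t=R.T@[0,0,-1.]
g=s['tcp_pos']+.18*R[:,2]; print('tcp',s['tcp_pos'],'grasp',g,'yaw',np.arctan2(R[1,0],R[0,0]),'level dr',[-t[1],t[0]],'F',s['force'],s['width'])
if len(sys.argv)>2: print('tool shift for grasp cm',100*R.T@(np.array([float(sys.argv[1]),float(sys.argv[2]),g[2]])-g))
E
python3 st.py .511 .1233
```

```text
tcp [0.5102 0.1136 0.3725] grasp [0.5097 0.1129 0.1925] yaw 0.08827815403610557 level dr [np.float64(0.004080425372242974), np.float64(0.0031525938727811637)] F [-0.027   0.2274 -1.3817] 0.01204952612438851
tool shift for grasp cm [ 0.2234 -1.0284 -0.0049]
```

Emit:
apply_moves(
  increments=[
    {"travel": [0.15, -0.9, 0], "dr": [0.004, 0.003, -0.011], "gripper": 0},
    {"travel": [0, 0, 0], "dr": [0, 0, 0], "gripper": 0},
    {"travel": [0, 0, 2], "dr": [0, 0, 0], "gripper": 0},
    {"travel": [0, 0, 2], "dr": [0, 0, 0], "gripper": 0},
    {"travel": [0, 0, 0], "dr": [0, 0, 0], "gripper": 0},
    {"travel": [0, 0, 0], "dr": [0, 0, 0], "gripper": 0},
  ],
)

```text
time_s: 6.5
tcp_pos: [0.5086, 0.1204, 0.3338]
eef_rot: [[0.995, 0.096, 0.004], [0.096, -0.995, 0.0], [0.004, 0.0, -1.0]]
force: [0.0, -0.0, -0.2]
width: 0.0122
```

```bash
python3 st.py .511 .1233
python3 - <<'E'
from h import *
im,c=shot('wrist','w3.png')
E
```

```text
tcp [0.5086 0.1204 0.3338] grasp [0.5093 0.1204 0.1538] yaw 0.09604473856598227 level dr [np.float64(0.00032318048223047154), np.float64(-0.0038265638025109013)] F [ 0.0193 -0.0073 -0.1643] 0.012197824940902746
tool shift for grasp cm [ 0.1988 -0.2748  0.0007]
```

View pics/w3.png

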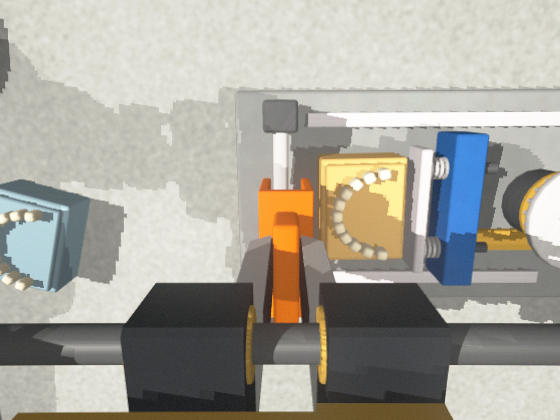

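The rail (columns 274–288) sits slightly left of the slot (268–304), which agrees with the 2.7 mm shift I computed. I refine the position from this view.

Run:
```python
from g import *
c=manip.calibration('wrist'); g=cv2.cvtColor(cv2.imread('pics/w3.png'),cv2.COLOR_BGR2GRAY).astype(int)
E=[]
for r in range(140,180,4):
    x=260+np.flatnonzero(g[r,260:302]>190); E.append(((x[0]+x[-1])/2,r))
P=onz(c,E,.07); print(E[0],E[-1],P[[0,-1]],P[:,1]-(.1*P[:,0]+.0724))
print(g[120:142,281]); print(onz(c,[(281,132)],.07))
```

```text
(np.float64(281.5), 140) (np.float64(281.5), 176) [[0.5608 0.1274 0.07  ]
 [0.5376 0.1253 0.07  ]] [-0.001  -0.0007 -0.0007 -0.0016 -0.0016 -0.0013 -0.0013 -0.0009 -0.0009
 -0.0009]
[125 125 128 125 125 124 125 127 127 127 119 107 163 234 247 246 246 246
 246 246 246 246]
[[0.5658 0.1282 0.07  ]]
```

Emit:
apply_moves(
  increments=[
    {"travel": [0.2, -0.2, 0], "dr": [0, -0.004, -0.004], "gripper": 0},
    {"travel": [0, 0, 0], "dr": [0, 0, 0], "gripper": 0},
    {"travel": [0, 0, 1], "dr": [0, 0, 0], "gripper": 0},
    {"travel": [0, 0, 0], "dr": [0, 0, 0], "gripper": 0},
    {"travel": [0, 0, 0], "dr": [0, 0, 0], "gripper": 0},
  ],
)

```text
time_s: 6.97
tcp_pos: [0.5105, 0.1232, 0.3281]
eef_rot: [[0.995, 0.101, 0.007], [0.101, -0.995, 0.001], [0.007, 0.0, -1.0]]
force: [0.5, 0.2, -0.3]
width: 0.0117
```

```bash
python3 st.py .511 .1225
```

```text
tcp [0.5105 0.1232 0.3281] grasp [0.5118 0.1233 0.1482] yaw 0.1014003120653224 level dr [np.float64(0.00012071249764823419), np.float64(-0.007493648314679027)] F [ 0.4795  0.2257 -0.2614] 0.011675223129106913
tool shift for grasp cm [-0.0928  0.0725 -0.0007]
```

Within 1 mm. Lowering.

Emit:
apply_moves(
  increments=[
    {"travel": [0, 0.05, 1.5], "dr": [0, -0.005, 0], "gripper": 0},
    {"travel": [0, 0, 1.5], "dr": [0, 0, 0], "gripper": 0},
    {"travel": [0, 0, 0.5], "dr": [0, 0, 0], "gripper": 0},
    {"travel": [0, 0, 0], "dr": [0, 0, 0], "gripper": 0},
    {"travel": [0, 0, 0], "dr": [0, 0, 0], "gripper": 0},
  ],
)

```text
time_s: 7.38
tcp_pos: [0.5113, 0.1228, 0.2936]
eef_rot: [[0.995, 0.101, 0.005], [0.101, -0.995, 0.0], [0.005, 0.0, -1.0]]
force: [0.0, -0.0, -0.9]
width: 0.0121
```

```bash
python3 st.py .511 .1225
```

```text
tcp [0.5113 0.1228 0.2936] grasp [0.5123 0.1229 0.1136] yaw 0.10154482118928448 level dr [np.float64(8.168048782803597e-05), np.float64(-0.005337239689524883)] F [ 0.022  -0.0166 -0.8968] 0.01210468147985156
tool shift for grasp cm [-0.1338  0.0282 -0.0007]
```

Emit:
apply_moves(
  increments=[
    {"travel": [0, 0, 0.9], "dr": [0, -0.004, 0], "gripper": 0},
    {"travel": [0, 0, 0.3], "dr": [0, 0, 0], "gripper": 0},
    {"travel": [0, 0, 0.1], "dr": [0, 0, 0], "gripper": 0},
    {"travel": [0, 0, 0], "dr": [0, 0, 0], "gripper": 0},
  ],
)

```text
time_s: 7.72
tcp_pos: [0.5121, 0.1229, 0.2815]
eef_rot: [[0.995, 0.101, 0.004], [0.101, -0.995, 0.0], [0.004, 0.0, -1.0]]
force: [-0.7, -0.7, -0.3]
width: 0.0119
```

Emit:
apply_moves(
  increments=[
    {"travel": [0, 0, 0.1], "dr": [0, 0, 0], "gripper": 0},
    {"travel": [0, 0, 0], "dr": [0, 0, 0], "gripper": 0.45},
    {"travel": [0, 0, 0], "dr": [0, 0, 0], "gripper": 0.45},
    {"travel": [0, 0, 0], "dr": [0, 0, 0], "gripper": 0.45},
    {"travel": [0, 0, 0], "dr": [0, 0, 0], "gripper": 0.45},
    {"travel": [0, 0, 0], "dr": [0, 0, 0], "gripper": 0.45},
    {"travel": [0, 0, 0], "dr": [0, 0, 0], "gripper": 0.45},
    {"travel": [0, 0, -2], "dr": [0, 0, 0], "gripper": 0.45},
    {"travel": [0, 0, -3], "dr": [0, 0, 0], "gripper": 0.45},
    {"travel": [0, 0, -3], "dr": [0, 0, 0], "gripper": 0.45},
    {"travel": [0, 0, 0], "dr": [0, 0, 0], "gripper": 0.45},
  ],
)

```text
time_s: 8.63
tcp_pos: [0.5114, 0.1228, 0.3628]
eef_rot: [[0.995, 0.101, 0.002], [0.101, -0.995, 0.0], [0.002, 0.0, -1.0]]
force: [0.9, -0.1, 0.8]
width: 0.0423
```

```bash
python3 st.py .511 .1225
python3 - <<'E'
from h import *
im,c=shot('wrist','w4.png')
im2,c=shot('top','t4.png')
a=cv2.resize(im2[190:280,185:345],None,fx=3.5,fy=3.5,interpolation=cv2.INTER_CUBIC)
cv2.imwrite('pics/m4.png',np.vstack([im[100:380],a])[:,:,::-1])
E
```

```text
tcp [0.5114 0.1228 0.3628] grasp [0.5117 0.1228 0.1828] yaw 0.10147206044993538 level dr [np.float64(0.00012365896014707853), np.float64(-0.0016775003934840233)] F [ 0.8513 -0.0589  0.7833] 0.042319967343041394
tool shift for grasp cm [-0.075   0.0239 -0.0001]
```

View pics/m4.png

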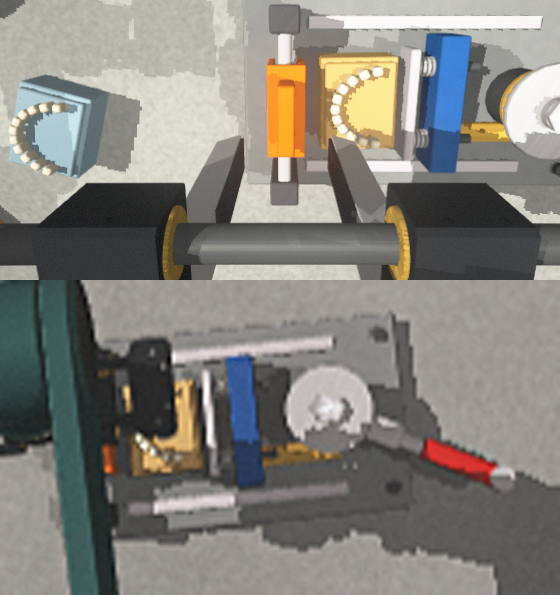

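The upper half shows the cover hanging on the rail, centred between the posts at (286,105), with the cast in front of it. The lower half shows the wrench grip at (460,460), near θ≈0.49. I move over to the grip.

Emit:
apply_moves(
  increments=[
    {"travel": [-0.6, 3.5, 0], "dr": [0, 0, 0], "gripper": 0.5},
    {"travel": [-0.7, 3.7, 0], "dr": [0, 0, 0], "gripper": 0.5},
    {"travel": [-0.7, 3.7, 0], "dr": [0, 0, 0], "gripper": 0.5},
    {"travel": [-0.7, 3.7, 0], "dr": [0, 0, 0], "gripper": 0.5},
    {"travel": [-0.7, 3.7, 0], "dr": [0, 0, 0], "gripper": 0.5},
    {"travel": [-0.7, 3.7, 0], "dr": [0, 0, 0], "gripper": 0.5},
    {"travel": [-0.7, 3.7, 0], "dr": [0, 0, 0], "gripper": 0.5},
    {"travel": [-0.6, 3, 0], "dr": [0, 0, 0], "gripper": 0.5},
    {"travel": [0, 0, 0], "dr": [0, 0, -0.12], "gripper": 0.5},
    {"travel": [0, 0, 0], "dr": [0, 0, -0.12], "gripper": 0.5},
    {"travel": [0, 0, 0], "dr": [0, 0, -0.12], "gripper": 0.5},
    {"travel": [0, 0, 0], "dr": [0, 0, -0.12], "gripper": 0.5},
    {"travel": [0, 0, 0], "dr": [0, 0, -0.12], "gripper": 0.5},
    {"travel": [0, 0, 0], "dr": [0, 0, -0.12], "gripper": 0.5},
    {"travel": [0, 0, 0], "dr": [0, 0, -0.12], "gripper": 0.5},
    {"travel": [0, 0, 0], "dr": [0, 0, -0.12], "gripper": 0.5},
    {"travel": [0, 0, 0], "dr": [0, 0, -0.08], "gripper": 0.5},
    {"travel": [0, 0, 0], "dr": [0, 0, 0], "gripper": 0.5},
  ],
)

```text
time_s: 10.23
tcp_pos: [0.4779, -0.1804, 0.3182]
eef_rot: [[0.37, 0.927, -0.061], [0.929, -0.369, 0.022], [-0.003, -0.065, -0.998]]
force: [-0.2, 0.5, -0.2]
width: 0.047
```

```bash
python3 st.py .4865 -.1828
python3 - <<'E'
from g import *
im,c=shot('wrist','w5.png'); hsv=cv2.cvtColor(im,cv2.COLOR_RGB2HSV)
m=cv2.inRange(hsv,(0,170,80),(4,255,255))|cv2.inRange(hsv,(174,170,80),(180,255,255))
n,l,s,ce=cv2.connectedComponentsWithStats(m); i=1+s[1:,4].argmax(); p=np.argwhere(l==i)[:,::-1].astype(np.float32)
P=onz(c,p,.064)[:,:2]*1000; (x,y),wh,a=cv2.minAreaRect(P.astype(np.float32)); print(s[i],ce[i],(x,y),wh,a)
e=np.linalg.eigh(np.cov(P.T))[1][:,1]; e=e*np.sign(e@[0,-1]); print('axis yaw',np.arctan2(e[1],e[0]),'theta',-1.4712-np.arctan2(e[1],e[0]))
d=np.array([x,y])/1000-[.5297,-.0763]; print('r',np.hypot(*d),'th by pos',-1.4712-np.arctan2(d[1],d[0]))
E
```

```text
tcp [ 0.4779 -0.1804  0.3182] grasp [ 0.4669 -0.1765  0.1386] yaw 1.1920348515008472 level dr [np.float64(-0.0648565476330897), np.float64(0.0025624693531998617)] F [-0.1552  0.5281 -0.2475] 0.047015103650159984
tool shift for grasp cm [ 0.1399  2.0486 -0.1335]
[ 310  170   29   98 2373] [323.2592 216.4707] (486.17291259765625, -183.96942138671875) (65.46214294433594, 17.167888641357422) 68.3228759765625
axis yaw -1.9775194219551486 theta 0.5063194219551486
r 0.11613488554040115 th by pos 0.48377488044772
```

View pics/w5.png

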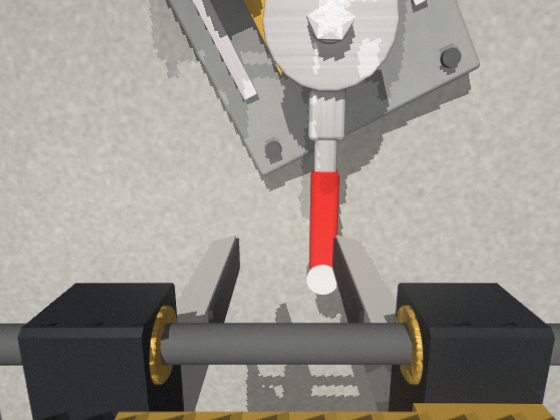

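The red grip at (323,217) back-projects to (0.486,-0.184) at r 0.116, with its size as given, so it agrees with the prediction. I level the tool, shift and descend around it.

Emit:
apply_moves(
  increments=[
    {"travel": [0, 0.85, 0], "dr": [-0.065, 0.003, 0], "gripper": 0.5},
    {"travel": [0, 0, 0], "dr": [0, 0, 0], "gripper": 0.5},
    {"travel": [0, 0, 0], "dr": [0, 0, 0], "gripper": 0.5},
  ],
)

```text
time_s: 10.53
tcp_pos: [0.485, -0.1832, 0.3138]
eef_rot: [[0.378, 0.926, -0.005], [0.926, -0.378, 0.003], [0.001, -0.006, -1.0]]
force: [-0.2, 0.3, -0.5]
width: 0.047
```

```bash
python3 st.py .4862 -.1837
```

```text
tcp [ 0.485  -0.1832  0.3138] grasp [ 0.4841 -0.1826  0.1338] yaw 1.1829987818809606 level dr [np.float64(-0.006004675356827403), np.float64(-0.0008389045994913029)] F [-0.1646  0.2599 -0.5422] 0.0469735758428422
tool shift for grasp cm [-0.0214  0.2381 -0.0014]
```

Emit:
apply_moves(
  increments=[
    {"travel": [0, 0.15, 2.5], "dr": [-0.006, 0, 0], "gripper": 0.5},
    {"travel": [0, 0, 2.5], "dr": [0, 0, 0], "gripper": 0.5},
    {"travel": [0, 0, 1.8], "dr": [0, 0, 0], "gripper": 0.5},
    {"travel": [0, 0, 0], "dr": [0, 0, 0], "gripper": 0.5},
    {"travel": [0, 0, 0], "dr": [0, 0, 0], "gripper": 0.27},
    {"travel": [0, 0, 0], "dr": [0, 0, 0], "gripper": 0.27},
    {"travel": [0, 0, 0], "dr": [0, 0, 0], "gripper": 0.27},
  ],
  squeeze=5,
)

```text
time_s: 11.12
tcp_pos: [0.4856, -0.1833, 0.2451]
eef_rot: [[0.384, 0.923, -0.005], [0.923, -0.384, 0.002], [0.0, -0.005, -1.0]]
force: [-0.3, -0.1, 0.3]
width: 0.0304
```

```bash
cat > wr.py <<'E'
from g import *
s=manip.read_state();R=s['eef_rot'];t=R.T@[0,0,-1.];g=s['tcp_pos']+.18*R[:,2]
d=(g-[.5297,-.0763,0])[:2]; yaw=np.arctan2(R[1,0],R[0,0]); ph=np.arctan2(d[1],d[0])
print('z',g[2],'r',np.hypot(*d),'th_pos',-1.4712-ph,'th_yaw',1.6704-yaw,'level',[-t[1],t[0]],'F',s['force'],'Ftang',s['force'][:2]@[-np.sin(ph),np.cos(ph)],s['width'],'j',s['joint_positions'])
E
python3 wr.py
```

```text
z 0.06512545059970717 r 0.11568384802182574 th_pos 0.49895109436305884 th_yaw 0.49355287401963044 level [np.float64(-0.005246132136564536), np.float64(-0.00021067002094346415)] F [-0.3179 -0.1479  0.3202] Ftang -0.2353752840159554 0.030443177846256626 j [-0.4701  0.1088  1.6714 -0.0002  1.3667 -0.0761]
```

Emit:
apply_moves(
  increments=[
    {"travel": [0.08, 1.35, 0], "dr": [0, 0, -0.12], "gripper": 0.27},
    {"travel": [0.08, 1.35, 0], "dr": [0, 0, -0.12], "gripper": 0.27},
    {"travel": [0.08, 1.35, 0], "dr": [0, 0, -0.12], "gripper": 0.27},
    {"travel": [0.08, 1.35, 0], "dr": [0, 0, -0.12], "gripper": 0.27},
    {"travel": [0.08, 1.35, 0], "dr": [0, 0, -0.12], "gripper": 0.27},
  ],
)

```text
time_s: 11.53
tcp_pos: [0.5534, -0.1902, 0.2519]
eef_rot: [[-0.226, 0.974, 0.0], [0.974, 0.226, -0.001], [-0.001, -0.0, -1.0]]
force: [0.2, -0.5, 0.0]
width: 0.0255
```

```bash
python3 wr.py
```

```text
z 0.07190155250232408 r 0.11653542198242497 th_pos -0.1050499832024463 th_yaw -0.12842373536520957 level [np.float64(-0.00015149860225307683), np.float64(0.0013673051103752871)] F [ 0.1581 -0.4563  0.0202] Ftang 0.06204713603146952 0.02548329788773167 j [-0.4276  0.2413  1.5026 -0.0012  1.397  -0.6554]
```

Emit:
apply_moves(
  increments=[
    {"travel": [0.1, 1.38, 0.4], "dr": [0, 0, -0.12], "gripper": 0.27},
    {"travel": [0.1, 1.35, 0.4], "dr": [0, 0, -0.12], "gripper": 0.27},
    {"travel": [0.1, 1.35, 0.4], "dr": [0, 0, -0.11], "gripper": 0.27},
    {"travel": [0.1, 1.3, 0.2], "dr": [0, 0, -0.11], "gripper": 0.27},
    {"travel": [0, 0, 0.2], "dr": [0, 0, 0], "gripper": 0.27},
  ],
)

```text
time_s: 11.95
tcp_pos: [0.6068, -0.1656, 0.2449]
eef_rot: [[-0.653, 0.757, 0.014], [0.757, 0.653, -0.007], [-0.014, 0.006, -1.0]]
force: [2.3, 2.5, 1.1]
width: 0.0252
```

```bash
python3 wr.py
```

```text
z 0.06491219019505196 r 0.12053116463088337 th_pos -0.6209986203147453 th_yaw -0.6123325193955906 level [np.float64(0.0056483901645345905), np.float64(0.01418685038913113)] F [2.3132 2.5032 1.0727] Ftang 3.389858438004682 0.025249944194161964 j [-0.3561  0.3343  1.3994 -0.0019  1.3927 -1.0677]
```

Emit:
apply_moves(
  increments=[
    {"travel": [0.12, -1.35, 0.1], "dr": [0, 0, 0.12], "gripper": 0.27},
    {"travel": [0.12, -1.35, 0.1], "dr": [0, 0, 0.12], "gripper": 0.27},
    {"travel": [0.1, -1.35, 0.15], "dr": [0, 0, 0.12], "gripper": 0.27},
    {"travel": [0.1, -1.35, 0.15], "dr": [0, 0, 0.12], "gripper": 0.27},
    {"travel": [0.1, -1.35, 0.15], "dr": [0, 0, 0.12], "gripper": 0.27},
    {"travel": [0.1, -1.35, 0.15], "dr": [0, 0, 0.12], "gripper": 0.27},
  ],
)

```text
time_s: 12.45
tcp_pos: [0.5366, -0.1918, 0.2442]
eef_rot: [[0.039, 0.998, 0.047], [0.999, -0.039, -0.014], [-0.012, 0.047, -0.999]]
force: [3.4, -2.0, 0.0]
width: 0.0256
```

```bash
python3 wr.py
```

```text
z 0.06441297322903042 r 0.11895759747582331 th_pos -0.02982162459024318 th_yaw 0.13896111552506896 level [np.float64(0.04737574942692225), np.float64(0.011825169424168417)] F [ 3.3713 -1.9819  0.0105] Ftang 3.087361999428679 0.025639314629452847 j [-0.4449  0.2005  1.5685  0.0081  1.3244 -0.4076]
```

Emit:
apply_moves(
  increments=[
    {"travel": [0.15, -1.5, 0.1], "dr": [0.02, 0.004, 0.08], "gripper": 0.27},
    {"travel": [0.15, -1.6, 0.1], "dr": [0.02, 0.004, 0.08], "gripper": 0.27},
    {"travel": [0.1, -1.6, 0.1], "dr": [0.02, 0, 0.08], "gripper": 0.27},
    {"travel": [0.1, -1.6, 0.1], "dr": [0.01, 0, 0.1], "gripper": 0.27},
    {"travel": [0.1, -1.6, 0.1], "dr": [0.01, 0, 0.1], "gripper": 0.27},
  ],
)

```text
time_s: 12.87
tcp_pos: [0.4621, -0.174, 0.2462]
eef_rot: [[0.5, 0.866, -0.0], [0.866, -0.5, -0.003], [-0.003, 0.001, -1.0]]
force: [4.7, 0.4, -1.3]
width: 0.0249
```

```bash
python3 wr.py
```

```text
z 0.06615286523201236 r 0.11937029830949354 th_pos 0.702897843792849 th_yaw 0.6234367340628884 level [np.float64(0.0013220255687916643), np.float64(0.0032142930468370937)] F [ 4.749   0.4269 -1.2919] Ftang 3.668469970525578 0.024900417519807688 j [-0.474   0.0509  1.7315 -0.0034  1.358   0.0505]
```

Emit:
apply_moves(
  increments=[
    {"travel": [0.12, 1.35, 0.3], "dr": [0, 0, -0.115], "gripper": 0.27},
    {"travel": [0.12, 1.35, 0.2], "dr": [0, 0, -0.115], "gripper": 0.27},
    {"travel": [0.12, 1.35, 0.2], "dr": [0, 0, -0.115], "gripper": 0.27},
    {"travel": [0.1, 1.35, 0.2], "dr": [0, 0, -0.115], "gripper": 0.27},
    {"travel": [0.1, 1.35, 0.2], "dr": [0, 0, -0.115], "gripper": 0.27},
    {"travel": [0.1, 1.35, 0.2], "dr": [0, 0, -0.115], "gripper": 0.27},
  ],
)

```text
time_s: 13.37
tcp_pos: [0.5366, -0.1885, 0.2401]
eef_rot: [[-0.166, 0.986, 0.003], [0.986, 0.166, -0.009], [-0.01, 0.002, -1.0]]
force: [-0.3, 0.1, 0.1]
width: 0.0252
```

```bash
python3 wr.py
```

```text
z 0.06010377884211171 r 0.11405335193929261 th_pos 0.03422786115009413 th_yaw -0.06699456770528145 level [np.float64(0.0015617521710250036), np.float64(0.009523374572541514)] F [-0.256  0.107  0.083] Ftang -0.24845132165258124 0.025204104037460814 j [-0.4356  0.2152  1.5592 -0.0071  1.3604 -0.6007]
```

Emit:
apply_moves(
  increments=[
    {"travel": [0.05, 1.45, 0.15], "dr": [0, 0.01, -0.1], "gripper": 0.27},
    {"travel": [0.05, 1.45, 0.15], "dr": [0, 0, -0.1], "gripper": 0.27},
    {"travel": [0.08, 1.45, 0.15], "dr": [0, 0, -0.1], "gripper": 0.27},
    {"travel": [0.1, 1.45, 0.15], "dr": [0, 0, -0.1], "gripper": 0.27},
    {"travel": [0.1, 1.45, 0.15], "dr": [0, 0, -0.1], "gripper": 0.27},
    {"travel": [0.1, 1.2, 0], "dr": [0, 0, -0.1], "gripper": 0.27},
    {"travel": [0, 0, 0], "dr": [0, 0, 0], "gripper": 0.27},
  ],
)

```text
time_s: 13.95
tcp_pos: [0.6138, -0.1537, 0.2401]
eef_rot: [[-0.699, 0.715, 0.008], [0.715, 0.699, -0.006], [-0.01, 0.002, -1.0]]
force: [-0.7, 0.0, 0.3]
width: 0.0258
```

```bash
python3 wr.py
```

```text
z 0.06013645298509632 r 0.1160140543963708 th_pos -0.7291954543314835 th_yaw -0.6742884847484245 level [np.float64(0.0016856685314812368), np.float64(0.009595822116824491)] F [-0.7295  0.0271  0.2947] Ftang -0.4729845988043888 0.025750658147603172 j [-0.3342  0.3478  1.3917 -0.0028  1.3928 -1.1076]
```

Now at about -0.70. Second drive stroke.

Emit:
apply_moves(
  increments=[
    {"travel": [0.1, -1.4, 0.1], "dr": [0, 0.008, 0.115], "gripper": 0.27},
    {"travel": [0.1, -1.5, 0.1], "dr": [0.01, 0, 0.1], "gripper": 0.27},
    {"travel": [0.1, -1.5, 0.1], "dr": [0.01, 0, 0.1], "gripper": 0.27},
    {"travel": [0.1, -1.5, 0.1], "dr": [0.01, 0, 0.1], "gripper": 0.27},
    {"travel": [0.1, -1.5, 0.1], "dr": [0.01, 0, 0.1], "gripper": 0.27},
    {"travel": [0.1, -1.5, 0.1], "dr": [0.01, 0, 0.1], "gripper": 0.27},
  ],
)

```text
time_s: 14.45
tcp_pos: [0.5345, -0.1902, 0.2406]
eef_rot: [[-0.104, 0.994, -0.021], [0.995, 0.103, -0.016], [-0.014, -0.023, -1.0]]
force: [3.5, 4.1, -0.2]
width: 0.0253
```

```bash
python3 wr.py
```

```text
z 0.06062670188044608 r 0.1167490367332079 th_pos 0.09085231334849841 th_yaw -0.004236978468157737 level [np.float64(-0.022513519573763772), np.float64(0.013772080537970324)] F [ 3.5479  4.1233 -0.1958] Ftang 3.5838556110434134 0.025345638701940308 j [-0.4355  0.2184  1.5546 -0.0238  1.381  -0.5345]
```

Emit:
apply_moves(
  increments=[
    {"travel": [0.1, -1.35, 0.1], "dr": [-0.01, 0.012, 0.125], "gripper": 0.27},
    {"travel": [0.1, -1.35, 0.1], "dr": [0, 0, 0.125], "gripper": 0.27},
    {"travel": [0.1, -1.4, 0.1], "dr": [0, 0, 0.125], "gripper": 0.27},
    {"travel": [0.1, -1.4, 0.1], "dr": [0, 0, 0.125], "gripper": 0.27},
    {"travel": [0.1, -1.4, 0.1], "dr": [0, 0, 0.125], "gripper": 0.27},
  ],
)

```text
time_s: 14.87
tcp_pos: [0.4663, -0.1776, 0.2411]
eef_rot: [[0.498, 0.867, 0.011], [0.867, -0.498, -0.007], [-0.0, 0.013, -1.0]]
force: [5.2, 1.4, -0.7]
width: 0.0255
```

```bash
python3 wr.py
```

```text
z 0.06116168073878231 r 0.1195261208244083 th_pos 0.6389175369382696 th_yaw 0.6204531957559327 level [np.float64(0.013359099766618272), np.float64(0.00023112320110738616)] F [ 5.15    1.3945 -0.6696] Ftang 3.7028468378211628 0.025515803997078968 j [-0.4774  0.0631  1.7295 -0.0008  1.3357  0.0436]
```

Emit:
apply_moves(
  increments=[
    {"travel": [0.15, 1.4, 0.15], "dr": [0, 0, -0.115], "gripper": 0.27},
    {"travel": [0.15, 1.4, 0.15], "dr": [0, 0, -0.115], "gripper": 0.27},
    {"travel": [0.1, 1.4, 0.15], "dr": [0, 0, -0.115], "gripper": 0.27},
    {"travel": [0.1, 1.4, 0.15], "dr": [0, 0, -0.115], "gripper": 0.27},
    {"travel": [0.1, 1.4, 0.15], "dr": [0, 0, -0.115], "gripper": 0.27},
    {"travel": [0.1, 1.4, 0.15], "dr": [0, 0, -0.115], "gripper": 0.27},
    {"travel": [0.1, 1.4, 0.15], "dr": [0, 0, -0.11], "gripper": 0.27},
    {"travel": [0.1, 1.4, 0.15], "dr": [0, 0, -0.11], "gripper": 0.27},
    {"travel": [0, 0, 0], "dr": [0, 0, 0], "gripper": 0.27},
  ],
)

```text
time_s: 15.62
tcp_pos: [0.5689, -0.1877, 0.2376]
eef_rot: [[-0.364, 0.931, 0.014], [0.931, 0.364, -0.013], [-0.017, 0.008, -1.0]]
force: [0.8, 0.1, 0.2]
width: 0.0253
```

```bash
python3 wr.py
```

```text
z 0.05759450797220869 r 0.12119625373180158 th_pos -0.2513400536637387 th_yaw -0.27289156527364855 level [np.float64(0.00797316551056495), np.float64(0.017416738683602676)] F [0.8436 0.0654 0.2354] Ftang 0.8146465757737567 0.025294188659021676 j [-0.4116  0.2772  1.4883 -0.0069  1.3582 -0.7828]
```

Emit:
apply_moves(
  increments=[
    {"travel": [0.2, 1.4, 0], "dr": [0.005, 0.015, -0.11], "gripper": 0.27},
    {"travel": [0.2, 1.4, 0.1], "dr": [0, 0, -0.11], "gripper": 0.27},
    {"travel": [0.15, 1.4, 0.1], "dr": [0, 0, -0.11], "gripper": 0.27},
    {"travel": [0.1, 1.0, 0], "dr": [0, 0, -0.11], "gripper": 0.27},
    {"travel": [0, 0, 0], "dr": [0, 0, 0], "gripper": 0.27},
    {"travel": [0, 0, 0], "dr": [0, 0, 0], "gripper": 0.27},
  ],
)

```text
time_s: 16.12
tcp_pos: [0.6069, -0.1605, 0.2396]
eef_rot: [[-0.71, 0.704, 0.002], [0.704, 0.71, -0.007], [-0.006, -0.004, -1.0]]
force: [0.4, 1.1, -0.2]
width: 0.0253
```

```bash
python3 wr.py
python3 - <<'E'
from h import *
w,c=shot('wrist','w6.png'); t,c=shot('top','t6.png'); s,c=shot('side','s6.png')
a=cv2.resize(t[190:280,185:345],(560,315),interpolation=cv2.INTER_CUBIC); b=cv2.resize(s[165:285,240:340],(240,288),interpolation=cv2.INTER_CUBIC)
M=np.zeros((600,800,3),np.uint8); M[:315,:560]=a; M[:288,560:]=b; M[315:,:560]=w[:285]; cv2.imwrite('pics/m6.png',M[:,:,::-1])
E
```

```text
z 0.05958011857178133 r 0.11536226902318546 th_pos -0.6365762241693985 th_yaw -0.6904581794660165 level [np.float64(-0.004076294019667424), np.float64(0.006247727587495955)] F [ 0.3992  1.0981 -0.1575] Ftang 1.0331783526289426 0.025336582534524064 j [-0.3473  0.3396  1.4036 -0.0064  1.3944 -1.1362]
```

View pics/m6.png

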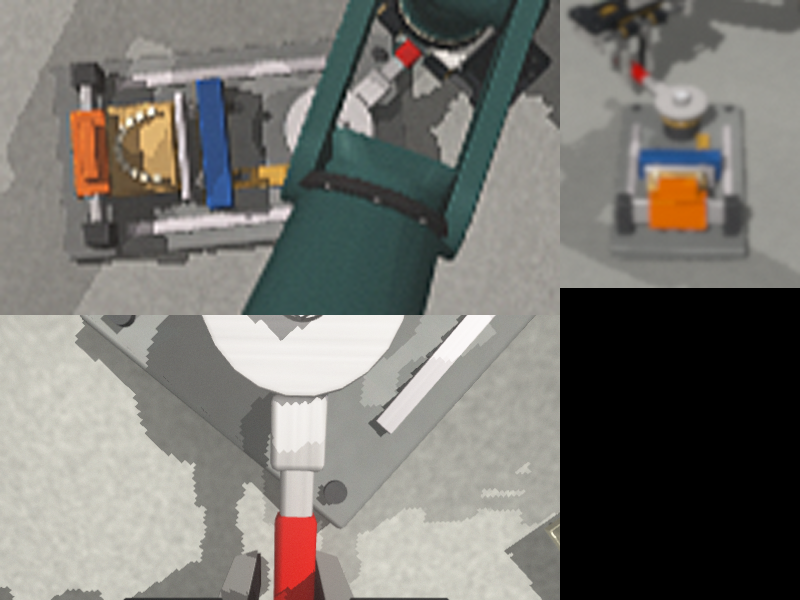

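The picture shows the cast touching or nearly touching the cover, which is still aligned, and the wrench at about -0.64. The blue jaw's shift of about 8 px puts the jaw near 0.0235. A third stroke of about 0.85 rad should leave the pad pressed in 3–8 mm.

Emit:
apply_moves(
  increments=[
    {"travel": [0.1, -1.4, 0.1], "dr": [0, 0.006, 0.115], "gripper": 0.27},
    {"travel": [0.1, -1.5, 0.1], "dr": [0.005, 0, 0.11], "gripper": 0.27},
    {"travel": [0.1, -1.5, 0.1], "dr": [0.005, 0, 0.11], "gripper": 0.27},
    {"travel": [0.1, -1.5, 0.1], "dr": [0.005, 0, 0.11], "gripper": 0.27},
    {"travel": [0.1, -1.5, 0.1], "dr": [0.005, 0, 0.11], "gripper": 0.27},
    {"travel": [0.1, -1.4, 0.1], "dr": [0.005, 0, 0.11], "gripper": 0.27},
  ],
)

```text
time_s: 16.77
tcp_pos: [0.5303, -0.1936, 0.2392]
eef_rot: [[-0.082, 0.997, 0.004], [0.997, 0.082, 0.004], [0.003, 0.004, -1.0]]
force: [6.0, 5.0, 0.2]
width: 0.0255
```

```bash
python3 wr.py
python3 - <<'E'
from g import *
def bl(f):
    im=cv2.imread(f); hsv=cv2.cvtColor(im,cv2.COLOR_BGR2HSV); m=cv2.inRange(hsv,(108,130,60),(120,255,255)); m[:,:200]=0; m[:,275:]=0; m[:195]=0; m[275:]=0
    n,l,s,ce=cv2.connectedComponentsWithStats(m); i=1+s[1:,4].argmax(); return s[i],ce[i]
shot('top','t7.png'); c=manip.calibration('top')
for f in ('top0','t6','t7'):
    s,ce=bl(f'pics/{f}.png'); print(f,s,ce,onz(c,[ce],.09)@[-.0994,.995,0])
E
```

```text
z 0.05920370590495916 r 0.11665927607830134 th_pos 0.0883952081212338 th_yaw 0.017738496050537567 level [np.float64(0.004115258603693207), np.float64(-0.0032479675805848662)] F [6.0085 4.9864 0.1962] Ftang 6.063961197563577 0.025479970798930458 j [-0.4518  0.2084  1.5693  0.005   1.362  -0.5347]
top0 [250 212  10  37 254] [254.3465 229.752 ] [-0.0567]
t6 [241 213  11  37 255] [245.8471 231.0118] [-0.0321]
t7 [239 213  10  37 251] [243.49   230.8566] [-0.0254]
```

Run:
```python
from h import *
A=[cv2.resize(cv2.imread(f'pics/{f}.png')[205:270,195:275],(640,520),interpolation=cv2.INTER_CUBIC)[110:400] for f in ('top0','t7')]
cv2.imwrite('pics/m7.png',np.vstack(A))
```

```text
(no output)
```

View pics/m7.png

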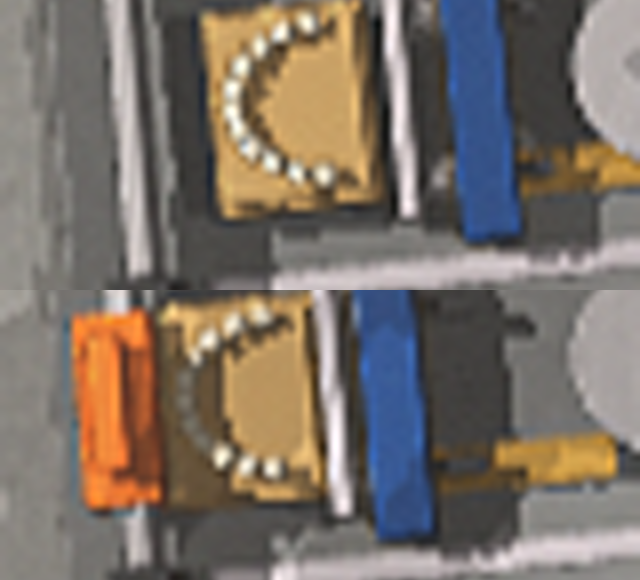

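In the lower panel the pad-to-jaw gap has shrunk by about 19 px of the 8x crop, roughly 6 mm, and the cast is flat against the cover. The push force also rose from 3.6 to 6 N. I let go of the wrench and back away upwards.

Emit:
apply_moves(
  increments=[
    {"travel": [0, 0.4, 0], "dr": [0, 0, 0], "gripper": 0.5},
    {"travel": [0, 0, 0], "dr": [0, 0, 0], "gripper": 0.5},
    {"travel": [0, 0, 0], "dr": [0, 0, 0], "gripper": 0.5},
    {"travel": [0, 0, 0], "dr": [0, 0, 0], "gripper": 0.5},
    {"travel": [0, 0, -1.5], "dr": [0, 0, 0], "gripper": 0.5},
    {"travel": [0, 0, -3], "dr": [0, 0, 0], "gripper": 0.5},
    {"travel": [0, 0, -3], "dr": [0, 0, 0], "gripper": 0.5},
    {"travel": [0, 0, -3], "dr": [0, 0, 0], "gripper": 0.5},
    {"travel": [-2, 0, -2], "dr": [0, 0, 0], "gripper": 0.5},
    {"travel": [-3, 0, 0], "dr": [0, 0, 0], "gripper": 0.5},
    {"travel": [-3, 0, 0], "dr": [0, 0, 0], "gripper": 0.5},
    {"travel": [-3, 0, 0], "dr": [0, 0, 0], "gripper": 0.5},
    {"travel": [0, 0, 0], "dr": [0, 0, 0], "gripper": 0.5},
    {"travel": [0, 0, 0], "dr": [0, 0, 0], "gripper": 0.5},
    {"travel": [0, 0, 0], "dr": [0, 0, 0], "gripper": 0.5},
  ],
)

```text
time_s: 18.07
tcp_pos: [0.5435, -0.3094, 0.3659]
eef_rot: [[-0.086, 0.996, -0.013], [0.996, 0.086, -0.001], [0.0, -0.013, -1.0]]
force: [0.7, 0.8, -0.1]
width: 0.0471
```

Run:
```python
from g import *
t,c=shot('top','t8.png'); s,c2=shot('side','s8.png'); w,_=shot('wrist','w8.png')
hsv=cv2.cvtColor(t,cv2.COLOR_RGB2HSV); m=cv2.inRange(hsv,(5,190,120),(17,255,255)); m[:,240:]=0
p=np.argwhere(m)[:,::-1].astype(np.float32); x,y,ww,h=cv2.boundingRect(p); P=onz(c,p,.085); d=P.mean(0)-[.509,.1228,.085]; a=.0996
print('saddle in bar xy (mm)',1e3*(d@[np.cos(a),np.sin(a),0]),1e3*(d@[-np.sin(a),np.cos(a),0]),cv2.minAreaRect(p))
M=np.zeros((600,800,3),np.uint8); M[:490,:400]=0
M[:315,:560]=cv2.resize(t[190:280,185:345],(560,315),interpolation=cv2.INTER_CUBIC)
M[:288,560:]=cv2.resize(s[165:285,240:340],(240,288),interpolation=cv2.INTER_CUBIC)
M[320:600,:373]=cv2.resize(t,(373,280),interpolation=cv2.INTER_AREA); M[320:600,400:773]=cv2.resize(s,(373,280),interpolation=cv2.INTER_AREA)
cv2.imwrite('pics/m8.png',M[:,:,::-1])
st=manip.read_state(); print(st['time_s'],st['force'])
```

```text
saddle in bar xy (mm) -0.7198651333308765 5.258424632159509 ((209.05447387695312, 233.37159729003906), (23.079965591430664, 9.044851303100586), 86.42366790771484)
18.2167 [-0.2184  0.5437  0.4208]
```

View pics/m8.png

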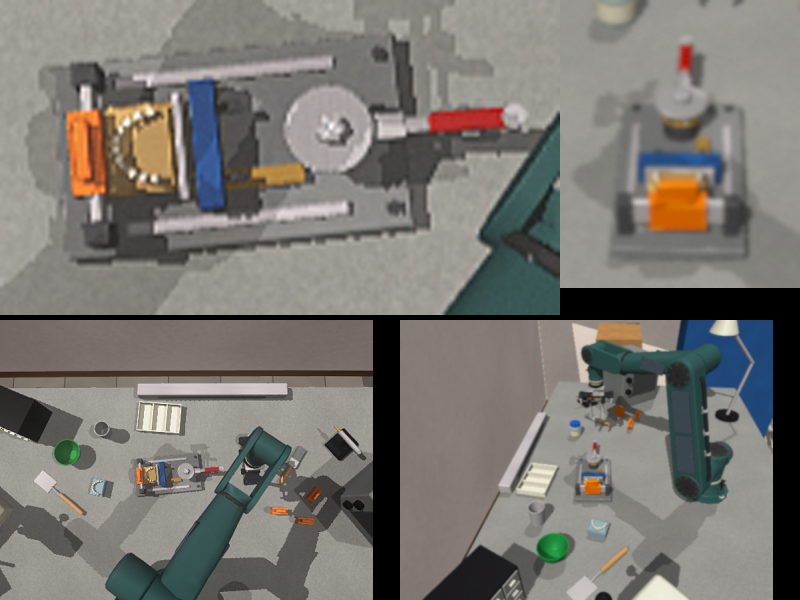

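The final picture shows the cover square on the rail, the cast pressed against it, the other items in place and the arm clear. The cover sits about 4–5 mm towards +y, as expected with its inner leg pressed on the rail (slot clearance is ±4 mm). I hand the job in.

```bash
python3 -c "
from cell import manip
print(manip.close_job())"
```

```text
the job is handed in; nothing more can be done
None
```

I hung the leftmost orange cover over the rail, let go of it, and gave the wrench three driving strokes until the cast was clamped against the cover. The job is handed in at about 18 s of the 72 s allowed; no verdict was reported.

**Last checks:**
- **Cover position:** it sits about -0.7 mm along the rail and about +5 mm across it, against limits of 18 mm and 7 mm. About 4 mm across is expected once its inner leg is pressed against the rail; the rest is within the camera's resolution. It looks square and fully down, but I did not measure its final height.
- **Clamping:** the pad-to-jaw gap shrank by roughly 6 mm, and the jaw travelled about 31 mm. Both come from coarse top-camera pixels, good to 1–2 mm. The push at the grip also rose from about 3.6 to 6 N, which fits springs pressed in well past 3 mm. The force between cast and cover was not measured directly.
- **The rest of the bench:** the cast looks flat on the holder and the other items look unmoved in the last overview. The gripper was clear, with force readings near zero.

No check failed.

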